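# Lock the post clamp through its recessed hex socket

## Task

Take the orange-handled hex key out of its stand, feel gently for the hex socket down in the clamp's round window, let the key drop fully home, and turn the screw half a turn clockwise so that the jaw closes on the post (the square handle can be regrasped every quarter turn). Never press or wrench hard on the clamp. Leave the key standing upright, fully home in the socket, and do not disturb the vial, the beaker or the dish.

Things in the scene. Friction and masses are not known exactly. Their poses are not given: they have to be found in the camera images.
- key: Hex key with a square handle, 80 to 160 g, 98 mm high, upright in its stand. Origin: centre of its foot; z up along the shank; x and y square to the handle's faces. From the foot up: tapered nose to 6 mm; steel hex shank, 16 mm across flats (18.5 over corners), to 58 mm (10 mm radius collar at 56 to 60), flats facing +y and every 60 degrees; round neck 14 mm wide to 80 mm; orange handle 32 x 32 x 18 mm, to 98 mm.
- key_grip (a point): centre of the key's square orange handle (32 x 32 mm, 18 mm high), 89 mm above the foot; axes as the key's. Grasp here across either pair of its upright faces.
- key_foot (a point): centre of the key's foot (lowest point); axes as the key's. The round nose is 9 mm wide at the foot and widens to 15.8 mm 6 mm higher.
- stand_mouth (a point): mouth of the hole in the key's grey stand, 50 mm above the worktop: 22 mm wide, 40 mm deep, the key stands in it loosely; lift the key 45 mm straight up to free it. Stand 56 mm square on a black foot 80 x 70 mm, fixed.
- clamp: fixed slate-grey block 120 x 90 x 45 mm (x, y, z), origin at the centre of its underside. On its top at the +x side stand a 12 mm post (top 75 mm above the worktop) and a sliding jaw (top 63 mm above the worktop); a round window in the top lies 20 mm to -x of the origin. More than 60 N of contact force between key and clamp or screw damages it; wedged flats reach that at some 20 N of push.
- clamp_window (a point): centre of the window's mouth (38 mm wide) in the block's top face, 45 mm above the worktop; axes as the clamp's. 12 mm below it lies the flat bright face of the lock screw with the hex socket. The screw floats: its axis lies 2.5 to 9 mm off the window's centre (at most 6.5 mm in x and 6 mm in y of the clamp) and stays there. Neither that nor its hexagon's angle is measured: find them by feel.
- socket_level (a point): point under the window's centre at the level of the socket's floor, 34 mm below the block's top (not on the screw's axis). Socket 17.6 mm across flats, 22 mm deep, no chamfer. At any angle the key's nose enters it 6 mm; then the shank rests on the rim until its corners match within about 10 degrees and the axes within 0.8 mm, and drops to the floor if pressed lightly.
- lock_screw (a joint): turn of the lock screw, rad: grows clockwise seen from above, starts between 0.1 and 0.4, jaw closed on the post from 2.7 on, hard stop at 3.7 (do not run into it). It turns against some 0.1 N m and stays where it is left; the key has about 0.2 rad of play either way in the socket
- vial_mid (a point): small clear vial with black cap, 22 mm wide, 52 mm high; its centre half-way up. Bystander.
- beaker_mid (a point): empty glass beaker, 55 x 61 mm, 70 mm high; its centre half-way up. Bystander.
- dish_mid (a point): petri dish, 91 mm wide, 16 mm high; its centre half-way up. Bystander.
Mind the look-alikes: they are no part of the job. What is meant by the part that bears lock_screw is not pink or yellow, and is the smaller of those in its own colour.

How it is judged:
By the outcome, as a careful person would: the job done as asked, in the order asked, and still so for the second after the job is handed in, with the robot touching nothing.
It also fails if it takes over 72 s, if anything falls off the work surface, if the arm or the gripper's body presses on something with over 40 N, if the wrist force passes 120 N, or if a joint passes its speed limit or range.

## Robot

A 6-joint arm with a two-finger parallel gripper is mounted at the origin on a cart in front of the work surface, level with it; the furniture and walls round the work are solid. World frame = base frame: x ahead of the robot, y to its left, z up, the work surface at z = 0. Lengths are in mm, angles in rad, forces in N, time in s.
With the tool pointing down it reaches from about 350 to 875 mm from the base axis. Payload 4.2 kg.
Tool frame: the origin (TCP) lies on the mounting face of the last link; the fingertips stand 173 mm ahead of it and the grasp point (between the pads) lies 155 mm ahead of it (tcp_to_grasp is the distance from the TCP to the grasp point, in mm); z points along the fingers, y is the direction in which the jaws open and shut (so a half turn about z gives the same grasp; the last joint's range is limited). The gripper opens to 85 mm and grips with 20 to 120 N. Pads are 22 mm wide; open, the fingers measure 114 mm over their backs; the gripper's body (76 mm by 85 mm) begins 54 mm behind the grasp point. The pads swing forward as they close: fully open they stand 13 mm farther back than shut.
Start: joints at [-0.979, 0.385, 0.008, 0, -1.194, -0.259], TCP at [204.197, -590.681, 404.712] pointing down, gripper open.
Joint ranges: [-3.14, 3.14], [-1.21, 2.06], [-1.07, 1.41], [-3.16, 2.05], [-2.99, -0.16], [-3.1, 3.1]. Speed limits (rad/s): [2.79, 2.79, 3.14, 3.14, 3.14, 3.14].

## Interface

Orientations are given as a unit quaternion [x, y, z, w].
In Python, from bench import * gives the robot as it stands. The module is installed in compiled form; this text tells all that it offers.
- The arm moves only by the tool apply_moves, never from a script. Its arguments are lists of equal length, an entry for each row: "fingers": the closure, from 0 (fully open) to 1 (shut); "dp": the shift along the world's x, y, z in cm, a list of three; "yaw": the turn about the world's z in degrees. A call has 1 to 10 rows; each row is the pose to reach, as a shift and turn from the pose measured when the call began; what a row does not reach only later rows make up. A row lasts 1/10 s, in which the tool goes at most 50 mm and 8.59 degrees, less where a joint would pass 70% of its speed; a pose out of reach is approached as far as the arm can. A call with a gripper value outside its range is refused whole. The fingers move at their own pace and stop on an object; the grip force is fixed at half the most. Time passes only in rows, so rows that repeat a pose let the fingers close. It gives the time, the measured TCP pose, the force and the opening at its end, in the units of the state.
- read_state(): the state, without advancing time (a new reading comes with each control period).
- get_image(name): name is "side" or "top"; returns a dict with "color" (420x560x3 uint8, blue, green, red), "mtx" (3x3 intrinsics, pixels), "camera_from_world" (4x4, takes a point from world to camera coordinates). Camera axes: x right, y down, z forward; pixel columns grow to the right and rows downward; lengths in mm; the calibration is good to about 2 mm. A picture is of the moment at which its call begins. There is no depth.
- job_done(): hands the job in, once; it reports no verdict.
The state is a dict: "clock": time; "joints": joint angles; "joint_vel": joint speeds; "joint_efforts": joint torques, N m; "position": TCP position; "ee_rot": TCP orientation; "contact_force": force on the tool from outside, world axes, zero at the start; "wrist_torque": the same for the moment, N m; "gripper_width": finger opening in mm.
Only numpy, scipy, OpenCV 4.12 (cv2) and the standard library are available. Lean on these libraries where they do the work, as an engineer would, in place of code of your own. Each camera call takes 0.05 s, during which the arm holds its last target. There are 200 camera calls.

## Working session

There is one attempt and no reset: what is moved stays moved. The work goes in short steps, Python scripts to look and compute and a tool call to move; the robot and the scene stay as the last step left them, time stands still between calls to the robot, and variables do not carry over. Pictures are saved under pics/ and viewed, about 8 in all and at most 12, crops included, and the job is handed in when it is done.

Besides the shell and the picture viewer there is one more tool, called after "Request:" as a command line: name --pt "numbers of a row" for each row, then --argument value for the rest. apply_moves: Moves the arm, as the interface text tells. Its arguments: {"type":"object","properties":{"fingers":{"type":"array","items":{"type":"number"}},"dp":{"type":"array","items":{"type":"array","items":{"type":"number"}}},"yaw":{"type":"array","items":{"type":"number"}}},"required":["fingers","dp","yaw"]}

```bash
mkdir -p pics
cat > h.py <<'E'
from bench import *
import numpy as np, cv2
def ray(im,u,v):
    T=im["camera_from_world"];R=T[:3,:3];t=T[:3,3]
    d=R.T@np.linalg.inv(im["mtx"])@np.array([u,v,1.]);return -R.T@t,d
def onz(im,u,v,z):
    c,d=ray(im,u,v);return c+d*(z-c[2])/d[2]
def proj(im,p):
    q=im["mtx"]@(im["camera_from_world"]@np.r_[p,1])[:3];return q[:2]/q[2]
E
python3 - <<'E'
from h import *
for n in("top","side"):
    im=get_image(n);cv2.imwrite(f"pics/{n}0.png",im["color"]);T=im["camera_from_world"];print(n,(-T[:3,:3].T@T[:3,3]).round(),T[:3,:3].round(2).tolist(),im["mtx"].round(0).tolist())
s=read_state();print(s)
E
```

```text
top [378. -98. 923.] [[0.03, -1.0, 0.0], [-0.99, -0.03, -0.11], [0.11, 0.0, -0.99]] [[391.0, 0.0, 282.0], [0.0, 391.0, 210.0], [0.0, 0.0, 1.0]]
side [180. 613. 485.] [[-0.92, -0.39, 0.02], [-0.2, 0.43, -0.88], [0.34, -0.81, -0.47]] [[388.0, 0.0, 285.0], [0.0, 388.0, 206.0], [0.0, 0.0, 1.0]]
{'clock': 0.1, 'joints': array([-9.79416083e-01,  3.85476368e-01,  6.76960342e-03, -4.35671292e-04,
       -1.19398200e+00, -2.58579027e-01]), 'joint_vel': array([ 0.0010274 , -0.0026112 ,  0.0018137 ,  0.00102366,  0.00225254,
        0.00024295]), 'joint_efforts': array([ 1.03764021e-03, -3.93320203e+01,  1.88929367e+01,  4.19792935e+00,
       -2.60683235e-03,  4.86967735e-06]), 'position': array([ 204.14519263, -590.53072966,  403.73530838]), 'ee_rot': array([-1.65554440e-01,  9.86200178e-01,  9.45533173e-04, -2.05663055e-04]), 'contact_force': array([-0.24844911,  0.69266095,  0.53708363]), 'wrist_torque': array([-0.00401478,  0.02476162, -0.02406742]), 'gripper_width': 85.43716951682076}
```

View pics/top0.png

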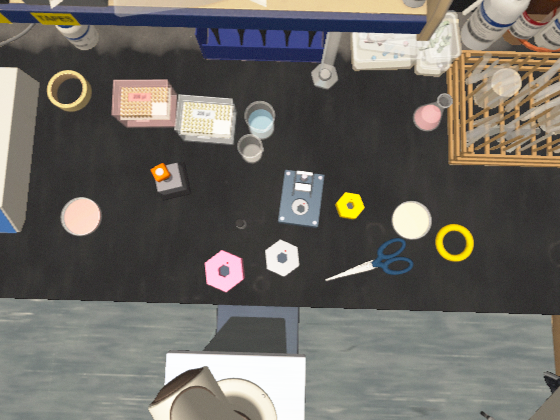

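View pics/side0.png

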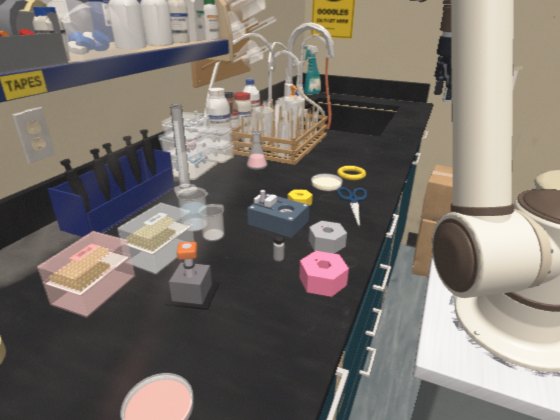

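The top view shows the orange handle at about (160,172) on its stand at (171,180), and the slate clamp at (301,198) with its window near (300,207).

Things that could be mistaken for the clamp's screw part:
- pink hex block (224,270)
- white/grey hex block (282,258)
- yellow hex block (350,205)

I choose the slate block with the window, post and jaw. The only orange handle is the key. Bystanders are the vial (241,224), the empty beaker (250,148) and the dish (81,216), with look-alike vessels at (260,120) and (411,220).

Run:
```python
from h import *
t=get_image("top");s=get_image("side")
a=t["color"];b=s["color"]
h=cv2.cvtColor(a,cv2.COLOR_BGR2HSV);hs=cv2.cvtColor(b,cv2.COLOR_BGR2HSV)
def big(m,x0,x1,y0,y1):
    z=np.zeros_like(m);z[y0:y1,x0:x1]=m[y0:y1,x0:x1]
    c,_=cv2.findContours(z,cv2.RETR_EXTERNAL,cv2.CHAIN_APPROX_NONE);return max(c,key=cv2.contourArea)
c=big(cv2.inRange(h,(5,180,150),(18,255,255)),130,200,150,210)
r=cv2.minAreaRect(c);print("key top",r,onz(t,*r[0],104),[onz(t,*p,108)[:2].round(1).tolist() for p in cv2.boxPoints(r)])
c=big(cv2.inRange(hs,(3,150,120),(18,255,255)),160,220,230,280)
M=cv2.moments(c);us=(M['m10']/M['m00'],M['m01']/M['m00']);print("side",us)
c0,d0=ray(t,*r[0]);c1,d1=ray(s,*us)
k=np.linalg.lstsq(np.c_[d0,-d1],c1-c0,rcond=None)[0];p,q=c0+k[0]*d0,c1+k[1]*d1;print("tri",p,q)
print("hsv clamp",h[215,287],h[180,290],h[215,315],"stand",h[185,177])
cv2.imwrite("pics/c1.png",np.hstack([cv2.resize(a[160:240,265:345],(400,400),interpolation=cv2.INTER_CUBIC),cv2.resize(a[145:225,130:210],(400,400),interpolation=cv2.INTER_CUBIC)]))
```

```text
key top ((159.80661010742188, 172.05191040039062), (15.249186515808105, 15.152058601379395), 60.945396423339844) [545.23201543 167.26154412 104.        ] [[550.2, 188.3], [567.0, 161.2], [538.6, 143.7], [522.0, 170.7]]
side (186.68003565062386, 251.47860962566844)
tri [546.64458631 169.50443516  97.08127514] [546.14401391 169.25243784  96.89738337]
hsv clamp [104  42 170] [103  47 157] [105  44 164] stand [  7  17 193]
```

View pics/c1.png

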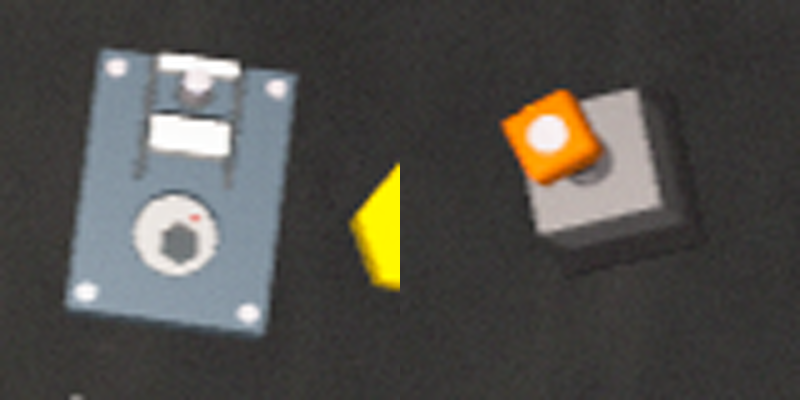

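The left crop shows the clamp with its window centre near crop (175,233). The dark hexagon is at (181,242) and a red mark sits on the screw at (196,217). The right crop shows the key handle with its white top dot at (547,133), turned about 27°. Next I measure the window, socket and key.

Run:
```python
from h import *
t=get_image("top");a=t["color"]
def sub(c,u0,v0):return [(p[0]/8+u0-.4375,p[1]/8+v0-.4375) for p in c]
# clamp outline
cr=cv2.resize(a[165:235,270:335],None,fx=8,fy=8,interpolation=cv2.INTER_CUBIC);hv=cv2.cvtColor(cr,cv2.COLOR_BGR2HSV)
m=cv2.inRange(hv,(0,0,95),(180,255,255))
c=max(cv2.findContours(m,0,1)[0],key=cv2.contourArea)
q=[onz(t,*p,45)[:2] for p in sub(c[:,0],270,165)]
r=cv2.minAreaRect(np.float32(q));print("clamp",r)
ang=np.deg2rad(r[2]);
# window: low-saturation or dark blob near (300,207)
g=cv2.resize(a[196:221,288:314],None,fx=8,fy=8,interpolation=cv2.INTER_CUBIC);hg=cv2.cvtColor(g,cv2.COLOR_BGR2HSV)
face=cv2.inRange(g,(185,185,185),(255,255,255))
w=max(cv2.findContours(face,0,1)[0],key=cv2.contourArea);w=cv2.convexHull(w)
(e,ax,an)=cv2.fitEllipse(w);e=sub([e],288,196)[0];print("face disc px",e,ax,"at33",onz(t,*e,33),"at45",onz(t,*e,45))
gm=cv2.cvtColor(g,cv2.COLOR_BGR2GRAY);ins=np.zeros_like(gm);cv2.drawContours(ins,[w],-1,255,-1)
for th in(150,170):
    d=cv2.inRange(gm,0,th)&cv2.erode(ins,np.ones((9,9)))
    hx=max(cv2.findContours(d,0,1)[0],key=cv2.contourArea)
    P=np.array([onz(t,*p,33)[:2] for p in sub(hx[:,0],288,196)],np.float32)
    M=cv2.moments(P);cen=np.array([M['m10'],M['m01']])/M['m00']
    z=P-cen;n=np.linalg.norm(np.roll(P,-1,0)-P,axis=1);th_=np.arctan2(z[:,1],z[:,0]);rr=np.hypot(*z.T)
    ph=np.angle((rr-rr.mean())@np.exp(6j*th_))/6
    print(th,"hex",cen,"area",M['m00'],"(true 268) corner deg mod60",np.rad2deg(ph)%60)
rd=(g[...,2].astype(int)-g[...,1])>40
v,u=np.nonzero(rd);print("red",onz(t,*sub([(u.mean(),v.mean())],288,196)[0],33))
# key white dot
k=cv2.resize(a[160:185,148:173],None,fx=8,fy=8,interpolation=cv2.INTER_CUBIC)
wm=cv2.inRange(k,(180,180,180),(255,255,255))
dd=max([x for x in cv2.findContours(wm,0,1)[0] if cv2.contourArea(x)>200],key=lambda x:-abs(cv2.minEnclosingCircle(x)[0][0]-92)-abs(cv2.minEnclosingCircle(x)[0][1]-93))
e=sub([cv2.minEnclosingCircle(dd)[0]],148,160)[0];print("dot",e,onz(t,*e,108))
# bright top face of the handle
hk=cv2.cvtColor(k,cv2.COLOR_BGR2HSV);print("orange V levels",np.percentile(hk[...,2][hk[...,1]>180],[10,30,50,70,90]))
big=np.hstack([cv2.resize(g,(416,400)),cv2.resize(k,(384,400))]);cv2.imwrite("pics/c2.png",big)
```

```text
clamp ((509.01910400390625, -137.25656127929688), (92.23068237304688, 124.84983825683594), 84.0520248413086)
face disc px (299.57202339172363, 206.6947364807129) (124.6437759399414, 132.35354614257812) at33 [ 488.59462354 -135.45420811   33.        ] at45 [ 487.10340281 -134.95391755   45.        ]
150 hex [ 485.00370638 -137.59928815] area 199.02116816304624 (true 268) corner deg mod60 59.58942053054597
170 hex [ 485.06500575 -137.5949105 ] area 231.2387954692822 (true 268) corner deg mod60 0.23224841481344197
red [ 497.23272818 -144.31942072   33.        ]
dot (159.03104782104492, 171.38863945007324) [545.7967136  167.70438877 108.        ]
orange V levels [160. 226. 253. 254. 255.]
```

View pics/c2.png

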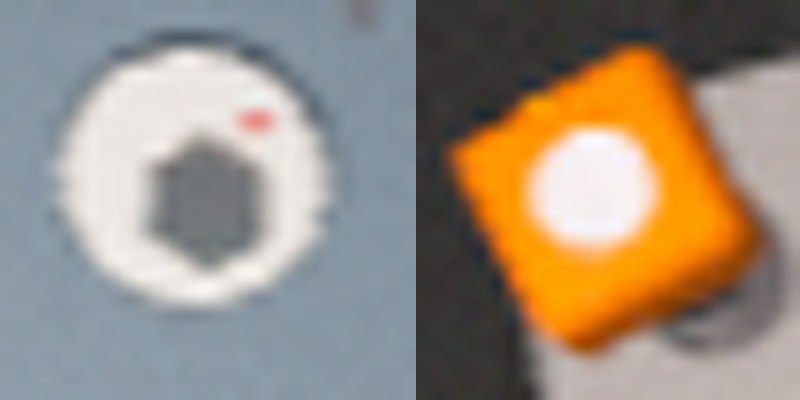

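The socket centre is at about (485.0,-137.6), 3 to 4 mm off the window, with hexagon corners along world x. The key is at about (546,168.5) with its handle faces at 32°/-58°. I swing over with a jaw angle of 122°, so that the last joint can turn the screw in one go.

Request:
apply_moves --fingers '[0, 0, 0, 0, 0, 0, 0, 0, 0, 0]' --pt "1.5 3 0" --pt "3 6 0" --pt "4.5 9 0" --pt "6 12 0" --pt "7.5 15 0" --pt "9 18 0" --pt "10.5 21 0" --pt "12 24 0" --pt "13.5 27 0" --pt "15 30 0" --yaw '[8, 16, 24, 32, 40, 48, 56, 64, 72, 80]'

```text
clock: 1.25
position: [354.5, -289.3, 404.3]
ee_rot: [0.763, -0.647, -0.0, 0.0]
contact_force: [0.5, -0.6, 0.5]
gripper_width: 85.7
```

Request:
apply_moves --fingers '[0, 0, 0, 0, 0, 0, 0, 0, 0, 0]' --pt "1.5 3 0" --pt "3 6 0" --pt "4.5 9 0" --pt "6 12 0" --pt "7.5 15 0" --pt "9 18 0" --pt "10.5 21 0" --pt "12 24 -1" --pt "13.5 27 -2" --pt "15 30 -3" --yaw '[8, 16, 24, 32, 40, 48, 56, 64, 72, 80]'

```text
clock: 2.25
position: [504.8, 12.0, 374.1]
ee_rot: [1.0, -0.002, 0.0, 0.0]
contact_force: [-0.1, -0.3, -0.1]
gripper_width: 85.6
```

Run:
```python
from h import *
from scipy.spatial.transform import Rotation as R
s=read_state();y=R.from_quat(s['ee_rot']).as_matrix()
print(s['clock'],s['position'],np.rad2deg(np.arctan2(y[1,1],y[0,1])),y[:,2],s['joints'],s['contact_force'])
```

```text
2.25 [504.77690309  12.03058586 374.10973798] -90.2684378793981 [ 6.24780217e-04 -4.81285661e-04 -9.99999689e-01] [ 3.46023730e-01  2.06857416e-01 -3.28425339e-01  7.72942928e-04
 -1.03508919e+00  1.21969322e+00] [-0.05351837 -0.32828502 -0.10915509]
```

Request:
apply_moves --fingers '[0, 0, 0, 0, 0, 0, 0, 0, 0, 0]' --pt "1 4 0" --pt "2 8 -1" --pt "3 12 -2" --pt "4.1 15.65 -4" --pt "4.1 15.65 -5" --pt "4.1 15.65 -7" --pt "4.1 15.65 -9" --pt "4.1 15.65 -11" --pt "4.1 15.65 -12" --pt "4.1 15.65 -12" --yaw '[8, 16, 24, 32.3, 32.3, 32.3, 32.3, 32.3, 32.3, 32.3]'

```text
clock: 3.25
position: [545.4, 168.0, 252.7]
ee_rot: [0.961, 0.276, -0.001, 0.001]
contact_force: [0.1, -0.5, 0.2]
gripper_width: 85.5
```

Request:
apply_moves --fingers '[1, 1, 1, 1, 1, 1, 1, 1, 1, 1]' --pt "0 0 0" --pt "0 0 0" --pt "0 0 0" --pt "0 0 0" --pt "0 0 0" --pt "0 0 0" --pt "0 0 0" --pt "0 0 0" --pt "0 0 0" --pt "0 0 0" --yaw '[0, 0, 0, 0, 0, 0, 0, 0, 0, 0]'

```text
clock: 4.25
position: [545.7, 168.2, 253.7]
ee_rot: [0.961, 0.276, -0.0, 0.001]
contact_force: [-1.6, -0.6, 5.8]
gripper_width: 31.3
```

```bash
cat >> h.py <<'E'
from scipy.spatial.transform import Rotation as Ro
def st():
    s=read_state();y=Ro.from_quat(s['ee_rot']).as_matrix()
    print(round(s['clock'],2),s['position'].round(2),'psi',np.rad2deg(np.arctan2(y[1,1],y[0,1])).round(2),'F',s['contact_force'].round(1),'T',s['wrist_torque'].round(2),'w',round(s['gripper_width'],1),'j6',s['joints'][5].round(2));return s
E
python3 - <<'E'
from h import *
st()
s=get_image("side");u,v=proj(s,(546,168,90)).astype(int)
t=get_image("top");u2,v2=proj(t,(546,168,108)).astype(int)
a=s["color"][v-50:v+50,u-50:u+50];b=t["color"][v2-50:v2+50,u2-50:u2+50]
cv2.imwrite("pics/g1.png",np.hstack([cv2.resize(x,(400,400),interpolation=2) for x in(a,b)]))
E
```

```text
4.25 [545.72 168.18 253.75] psi -57.98 F [-1.6 -0.6  5.8] T [-0.06  0.23 -0.02] w 31.3 j6 1.55
```

View pics/g1.png

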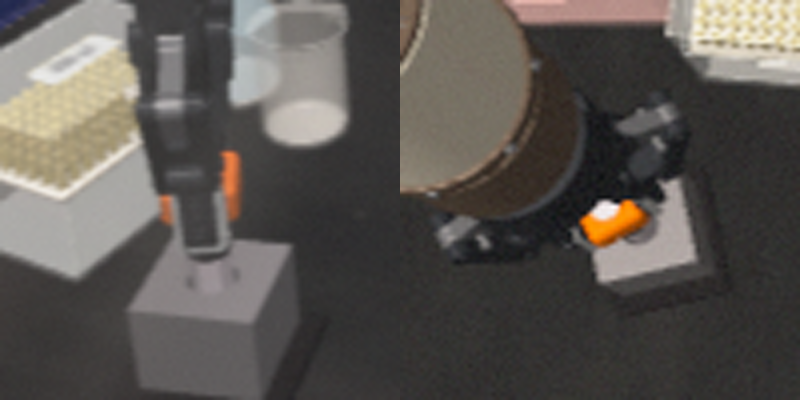

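The grip is on the handle: the fingers straddle it at left crop (200,190), and the opening of 31.3 mm fits 32 mm. I lift straight up.

Request:
apply_moves --fingers '[1, 1, 1, 1, 1, 1, 1, 1]' --pt "0 0 0.5" --pt "0 0 1.5" --pt "0 0 3" --pt "0 0 4.5" --pt "0 0 6" --pt "0 0 7.5" --pt "0 0 8" --pt "0 0 8" --yaw '[0, 0, 0, 0, 0, 0, 0, 0]'

```text
clock: 5.15
position: [545.7, 168.2, 334.5]
ee_rot: [0.961, 0.276, 0.0, 0.0]
contact_force: [-0.5, -0.3, -0.7]
gripper_width: 31.4
```

Run:
```python
from h import *
st()
s=get_image("side");u,v=proj(s,(546,168,120)).astype(int)
a=s["color"][v-25:v+45,u-35:u+35]
cv2.imwrite("pics/l1.png",cv2.resize(a,(600,600),interpolation=2))
c=s["camera_from_world"];p=-c[:3,:3].T@c[:3,3];d=np.array([546,168,120])-p;print("view az",np.rad2deg(np.arctan2(d[1],d[0])))
```

```text
5.15 [545.68 168.19 334.52] psi -57.99 F [-0.5 -0.3 -0.7] T [0. 0. 0.] w 31.4 j6 1.55
view az -50.570732376754876
```

View pics/l1.png

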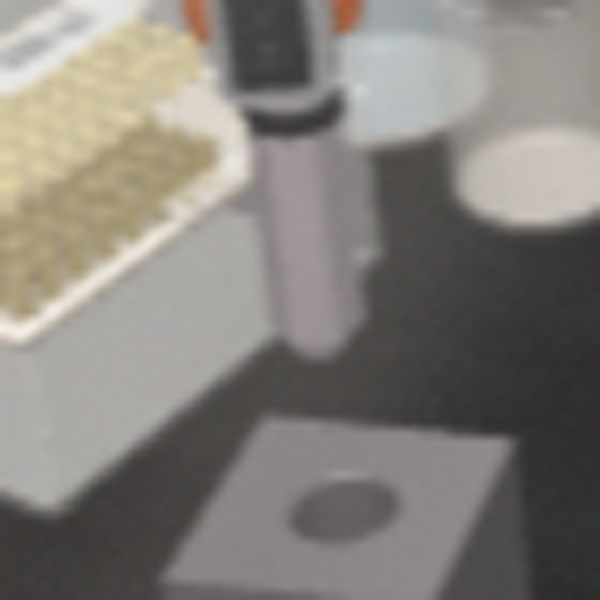

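The key is out of the stand and hangs upright: the shank runs from (310,130) to (315,350), with one wide face at columns 270–325 and a darker one at 325–360. I take a short brightness profile for the flat angle while moving toward the clamp.

Run:
```python
from h import *
s=get_image("side");a=cv2.cvtColor(s["color"],cv2.COLOR_BGR2GRAY).astype(np.float32)
S=read_state()['position'];z0=S[2]-155-89
# rectify: along shank z 20..48, lateral offset perpendicular to view
c=s["camera_from_world"];p=-c[:3,:3].T@c[:3,3]
d=np.r_[S[:2]-p[:2],0];d/=np.linalg.norm(d);lat=np.cross(d,[0,0,1])
L=np.arange(-13,13.1,1)
out=[]
for l in L:
    q=np.array([proj(s,np.r_[S[:2],z0+z]+l*lat-9*d) for z in np.arange(18,46,1)],np.float32)
    out.append(cv2.remap(a,q[:,:1],q[:,1:],1).mean())
print(z0,lat,list(zip(L.astype(int).tolist(),np.round(out).astype(int).tolist())))
```

```text
89.02696905341026 [-0.77290386 -0.63452315  0.        ] [(-13, 164), (-12, 162), (-11, 157), (-10, 149), (-9, 140), (-8, 136), (-7, 138), (-6, 143), (-5, 149), (-4, 151), (-3, 152), (-2, 152), (-1, 152), (0, 151), (1, 149), (2, 146), (3, 141), (4, 135), (5, 132), (6, 131), (7, 129), (8, 126), (9, 121), (10, 113), (11, 106), (12, 96), (13, 86)]
```

Request:
apply_moves --fingers '[1, 1, 1, 1, 1, 1, 1, 1, 1, 1]' --pt "-0.6 -3 0" --pt "-1.2 -6 0" --pt "-1.8 -9 0" --pt "-2.4 -12 0" --pt "-3 -15 0" --pt "-3.6 -18 0" --pt "-4.2 -21 0" --pt "-4.9 -24.5 0" --pt "-5.5 -28 0" --pt "-6.07 -30.6 0" --yaw '[0, 0, 0, 0, 0, 0, 0, 0, 0, 0]'

```text
clock: 6.25
position: [483.9, -139.6, 332.0]
ee_rot: [0.961, 0.275, -0.002, 0.0]
contact_force: [-0.0, 0.2, -1.4]
gripper_width: 31.1
```

The profile shows a flat facing about 120°, along the jaw direction, so I turn -32° to match the socket's corners. I centre over the hexagon and come down to the top of the block.

Request:
apply_moves --fingers '[1, 1, 1, 1, 1, 1, 1, 1]' --pt "0.11 0.2 0" --pt "0.11 0.2 -0.5" --pt "0.11 0.2 -1.2" --pt "0.11 0.2 -2" --pt "0.11 0.2 -2.8" --pt "0.11 0.2 -3.5" --pt "0.11 0.2 -4" --pt "0.11 0.2 -4" --yaw '[-8, -16, -24, -32, -32, -32, -32, -32]'

```text
clock: 7.05
position: [484.8, -137.5, 291.1]
ee_rot: [1.0, 0.0, -0.003, -0.0]
contact_force: [0.5, -0.2, -1.0]
gripper_width: 31.3
```

Run:
```python
from h import *
st()
```

```text
7.05 [ 484.77 -137.54  291.1 ] psi -89.99 F [ 0.5 -0.2 -1. ] T [0.03 0.05 0.05] w 31.3 j6 1.53
```

Request:
apply_moves --fingers '[1, 1, 1, 1, 1, 1, 1]' --pt "0.02 0 -0.2" --pt "0.02 0 -0.5" --pt "0.02 0 -0.8" --pt "0.02 0 -1.0" --pt "0.02 0 -1.2" --pt "0.02 0 -1.3" --pt "0.02 0 -1.3" --yaw '[0, 0, 0, 0, 0, 0, 0]'

```text
clock: 7.75
position: [484.9, -137.6, 277.9]
ee_rot: [1.0, 0.0, -0.003, -0.0]
contact_force: [-0.2, -0.0, -0.1]
gripper_width: 30.8
```

Run:
```python
from h import *
print(st()['ee_rot'])
t=get_image("top");s=get_image("side")
u,v=proj(s,(485,-137,60)).astype(int);a=s["color"][v-40:v+30,u-35:u+35]
u,v=proj(t,(485,-137,60)).astype(int);b=t["color"][v-35:v+35,u-35:u+35]
cv2.imwrite("pics/n1.png",np.hstack([cv2.resize(x,(400,400),interpolation=2) for x in(a,b)]))
```

```text
7.75 [ 484.94 -137.56  277.95] psi -89.99 F [-0.2 -0.  -0.1] T [-0.03 -0.01  0.05] w 30.8 j6 1.53
[ 9.99994503e-01  7.64224503e-05 -3.28856110e-03 -4.16857621e-04]
```

View pics/n1.png

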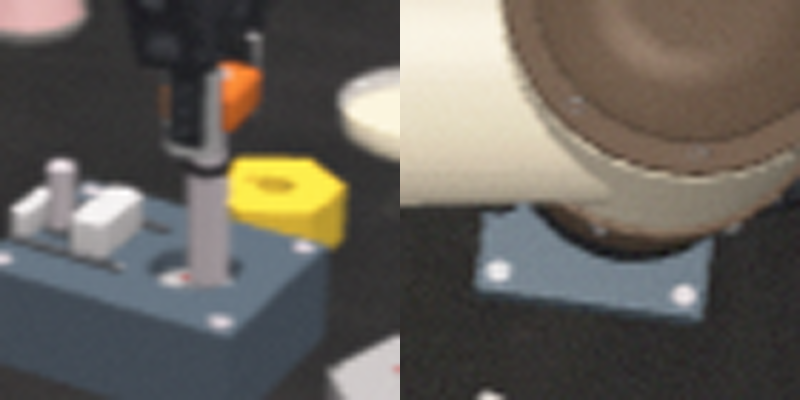

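The key is centred in the window, with the shank entering at about (210,275) in the left crop. The tool is tilted by 6.6 mrad, so the foot sits about 1.6 mm toward -x; I add that and feel down gently.

Request:
apply_moves --fingers '[1, 1, 1, 1, 1]' --pt "0.15 0 0" --pt "0.15 0 -0.15" --pt "0.15 0 -0.3" --pt "0.15 0 -0.4" --pt "0.15 0 -0.4" --yaw '[0, 0, 0, 0, 0]'

```text
clock: 8.35
position: [486.4, -137.6, 273.9]
ee_rot: [1.0, 0.0, -0.003, -0.0]
contact_force: [-0.7, -0.2, -0.7]
gripper_width: 31.3
```

Run:
```python
from h import *
print(st()['ee_rot'])
```

```text
8.35 [ 486.42 -137.57  273.89] psi -89.99 F [-0.7 -0.2 -0.7] T [ 0.01 -0.04 -0.  ] w 31.3 j6 1.53
[ 9.99994218e-01  6.68079271e-05 -3.37448121e-03 -4.14428268e-04]
```

The foot is 3 mm below the screw face with no force, so the nose is inside the socket. I continue in 1 mm steps.

Request:
apply_moves --fingers '[1, 1, 1]' --pt "0 0 -0.1" --pt "0 0 -0.2" --pt "0 0 -0.2" --yaw '[0, 0, 0]'

```text
clock: 8.65
position: [486.4, -137.6, 271.7]
ee_rot: [1.0, 0.0, -0.004, -0.0]
contact_force: [0.7, -0.5, -0.1]
gripper_width: 31.1
```

Request:
apply_moves --fingers '[1, 1, 1]' --pt "0 0 -0.05" --pt "0 0 -0.1" --pt "0 0 -0.1" --yaw '[0, 0, 0]'

```text
clock: 8.95
position: [486.3, -137.6, 270.7]
ee_rot: [1.0, 0.0, -0.004, -0.0]
contact_force: [0.2, -0.2, -1.0]
gripper_width: 30.9
```

Request:
apply_moves --fingers '[1, 1, 1]' --pt "0 0 -0.05" --pt "0 0 -0.1" --pt "0 0 -0.1" --yaw '[0, 0, 0]'

```text
clock: 9.25
position: [486.3, -137.6, 269.6]
ee_rot: [1.0, 0.0, -0.004, -0.0]
contact_force: [0.4, -0.4, -1.6]
gripper_width: 31.0
```

Request:
apply_moves --fingers '[1, 1, 1]' --pt "0 0 -0.05" --pt "0 0 -0.1" --pt "0 0 -0.1" --yaw '[0, 0, 0]'

```text
clock: 9.55
position: [486.3, -137.5, 268.5]
ee_rot: [1.0, 0.0, -0.004, -0.0]
contact_force: [0.2, 0.1, -0.7]
gripper_width: 31.3
```

Request:
apply_moves --fingers '[1, 1, 1]' --pt "0 0 -0.05" --pt "0 0 -0.1" --pt "0 0 -0.1" --yaw '[0, 0, 0]'

```text
clock: 9.85
position: [486.2, -137.6, 267.4]
ee_rot: [1.0, -0.0, -0.004, -0.0]
contact_force: [0.2, 0.0, -0.9]
gripper_width: 31.2
```

Run:
```python
from h import *
print(st()['ee_rot'])
```

```text
9.85 [ 486.23 -137.57  267.42] psi -90.0 F [ 0.2  0.  -0.9] T [-0.   -0.02  0.04] w 31.2 j6 1.53
[ 9.99992448e-01 -7.39724966e-06 -3.86033802e-03 -4.48735032e-04]
```

Request:
apply_moves --fingers '[1, 1, 1, 1]' --pt "0 0 -0.08" --pt "0 0 -0.16" --pt "0 0 -0.25" --pt "0 0 -0.25" --yaw '[0, 0, 0, 0]'

```text
clock: 10.25
position: [486.2, -137.5, 264.7]
ee_rot: [1.0, 0.0, -0.004, -0.0]
contact_force: [-0.4, 0.2, -1.0]
gripper_width: 31.2
```

Request:
apply_moves --fingers '[1, 1, 1, 1]' --pt "0 0 -0.08" --pt "0 0 -0.16" --pt "0 0 -0.25" --pt "0 0 -0.25" --yaw '[0, 0, 0, 0]'

```text
clock: 10.65
position: [486.2, -137.5, 262.1]
ee_rot: [1.0, -0.0, -0.004, -0.0]
contact_force: [-0.4, 0.3, -0.9]
gripper_width: 31.0
```

Request:
apply_moves --fingers '[1, 1, 1, 1]' --pt "0 0 -0.08" --pt "0 0 -0.16" --pt "0 0 -0.25" --pt "0 0 -0.25" --yaw '[0, 0, 0, 0]'

```text
clock: 11.05
position: [486.2, -137.5, 259.5]
ee_rot: [1.0, -0.0, -0.004, -0.0]
contact_force: [-0.0, 1.0, -0.6]
gripper_width: 31.0
```

Request:
apply_moves --fingers '[1, 1, 1, 1]' --pt "0 0 -0.1" --pt "0 0 -0.2" --pt "0 0 -0.3" --pt "0 0 -0.3" --yaw '[0, 0, 0, 0]'

```text
clock: 11.45
position: [486.2, -137.6, 256.3]
ee_rot: [1.0, -0.0, -0.004, -0.0]
contact_force: [-0.1, -0.1, -1.0]
gripper_width: 31.0
```

Request:
apply_moves --fingers '[1, 1, 1]' --pt "0 0 -0.05" --pt "0 0 -0.1" --pt "0 0 -0.1" --yaw '[0, 0, 0]'

```text
clock: 11.75
position: [486.2, -137.5, 255.3]
ee_rot: [1.0, -0.0, -0.004, -0.0]
contact_force: [0.3, -0.4, -0.3]
gripper_width: 30.8
```

Request:
apply_moves --fingers '[1, 1, 1]' --pt "0 0 -0.03" --pt "0 0 -0.06" --pt "0 0 -0.06" --yaw '[0, 0, 0]'

```text
clock: 12.05
position: [486.3, -137.5, 254.8]
ee_rot: [1.0, 0.0, -0.004, -0.0]
contact_force: [-0.8, -0.4, -0.3]
gripper_width: 31.2
```

Request:
apply_moves --fingers '[1, 1, 1]' --pt "0 0 -0.03" --pt "0 0 -0.05" --pt "0 0 -0.05" --yaw '[0, 0, 0]'

```text
clock: 12.35
position: [486.4, -137.5, 254.7]
ee_rot: [1.0, 0.0, -0.004, -0.0]
contact_force: [-1.3, 0.7, 3.8]
gripper_width: 31.4
```

Run:
```python
from h import *
st()
```

```text
12.35 [ 486.36 -137.54  254.69] psi -89.99 F [-1.3  0.7  3.8] T [ 0.25  0.3  -0.07] w 31.4 j6 1.53
```

I feel the floor at a TCP height of 254.7 mm, with the foot at 11 mm, so the key is fully home. I ease off and begin turning clockwise.

Request:
apply_moves --fingers '[1, 1, 1, 1, 1, 1]' --pt "0 0 0.04" --pt "0 0 0.04" --pt "0 0 0.04" --pt "0 0 0.04" --pt "0 0 0.04" --pt "0 0 0.04" --yaw '[0, -5, -10, -15, -20, -20]'

```text
clock: 12.95
position: [486.7, -137.7, 255.0]
ee_rot: [0.985, -0.173, -0.003, -0.001]
contact_force: [0.9, -1.9, -1.8]
gripper_width: 31.3
```

Run:
```python
from h import *
st()
```

```text
12.95 [ 486.73 -137.66  254.99] psi -109.97 F [ 0.9 -1.9 -1.8] T [-0.43 -0.52  0.03] w 31.3 j6 1.18
```

Request:
apply_moves --fingers '[1, 1, 1, 1, 1, 1]' --pt "0 0 0" --pt "0 0 0" --pt "0 0 0" --pt "0 0 0" --pt "0 0 0" --pt "0 0 0" --yaw '[-6, -12, -18, -24, -30, -30]'

```text
clock: 13.55
position: [486.9, -137.9, 254.9]
ee_rot: [0.907, -0.422, -0.002, -0.002]
contact_force: [2.7, -3.0, -0.5]
gripper_width: 30.9
```

Run:
```python
from h import *
st()
```

```text
13.55 [ 486.89 -137.88  254.94] psi -139.86 F [ 2.7 -3.  -0.5] T [-0.73 -0.39 -0.02] w 30.9 j6 0.66
```

Request:
apply_moves --fingers '[1, 1, 1, 1, 1, 1]' --pt "0.04 -0.04 0" --pt "0.06 -0.06 0" --pt "0.06 -0.06 0" --pt "0.06 -0.06 0" --pt "0.06 -0.06 0" --pt "0.06 -0.06 0" --yaw '[-3, -9, -15, -21, -27, -27]'

```text
clock: 14.15
position: [487.3, -138.5, 254.9]
ee_rot: [0.784, -0.62, -0.002, -0.002]
contact_force: [-1.0, -1.2, 0.6]
gripper_width: 31.0
```

Run:
```python
from h import *
st()
```

```text
14.15 [ 487.29 -138.49  254.92] psi -166.68 F [-1.  -1.2  0.6] T [-0.28  0.13  0.04] w 31.0 j6 0.2
```

Request:
apply_moves --fingers '[1, 1, 1, 1, 1, 1, 1]' --pt "0 -0.03 0" --pt "0 -0.03 0" --pt "0 -0.03 0" --pt "0 -0.03 0" --pt "0 -0.03 0" --pt "0 -0.03 0" --pt "0 -0.03 0" --yaw '[-6, -12, -18, -24, -30, -35, -35]'

```text
clock: 14.85
position: [487.2, -138.9, 254.9]
ee_rot: [-0.563, 0.826, 0.001, 0.002]
contact_force: [-0.8, -2.4, 0.4]
gripper_width: 31.3
```

Run:
```python
from h import *
st()
```

```text
14.85 [ 487.2  -138.92  254.92] psi 158.55 F [-0.8 -2.4  0.4] T [-0.58  0.03  0.04] w 31.3 j6 -0.41
```

Request:
apply_moves --fingers '[1, 1, 1, 1, 1, 1, 1]' --pt "-0.02 -0.04 0" --pt "-0.02 -0.05 0" --pt "-0.02 -0.05 0" --pt "-0.02 -0.05 0" --pt "-0.02 -0.05 0" --pt "-0.02 -0.05 0" --pt "-0.02 -0.05 0" --yaw '[-6, -12, -18, -24, -30, -35, -35]'

```text
clock: 15.55
position: [486.9, -139.4, 254.9]
ee_rot: [-0.291, 0.957, 0.001, 0.002]
contact_force: [-0.5, -0.5, 1.2]
gripper_width: 31.0
```

Run:
```python
from h import *
st()
```

```text
15.55 [ 486.86 -139.43  254.93] psi 123.79 F [-0.5 -0.5  1.2] T [-0.43  0.11 -0.  ] w 31.0 j6 -1.02
```

Request:
apply_moves --fingers '[1, 1, 1, 1, 1, 1, 1, 1]' --pt "-0.01 -0.03 0" --pt "-0.02 -0.03 0" --pt "-0.02 -0.03 0" --pt "-0.02 -0.03 0" --pt "-0.02 -0.03 0" --pt "-0.02 -0.03 0" --pt "-0.02 -0.03 0" --pt "-0.02 -0.03 0" --yaw '[-6, -12, -18, -24, -30, -36, -40, -40]'

```text
clock: 16.35
position: [486.4, -139.6, 254.9]
ee_rot: [0.052, 0.999, -0.0, 0.002]
contact_force: [-1.2, 0.2, 2.1]
gripper_width: 30.6
```

Run:
```python
from h import *
st()
s=get_image("side");u,v=proj(s,(495,-137,60)).astype(int);a=s["color"][v-40:v+30,u-40:u+40]
cv2.imwrite("pics/t1.png",cv2.resize(a,(640,560),interpolation=2))
```

```text
16.35 [ 486.37 -139.65  254.92] psi 84.03 F [-1.2  0.2  2.1] T [-0.1   0.47  0.09] w 30.6 j6 -1.72
```

View pics/t1.png

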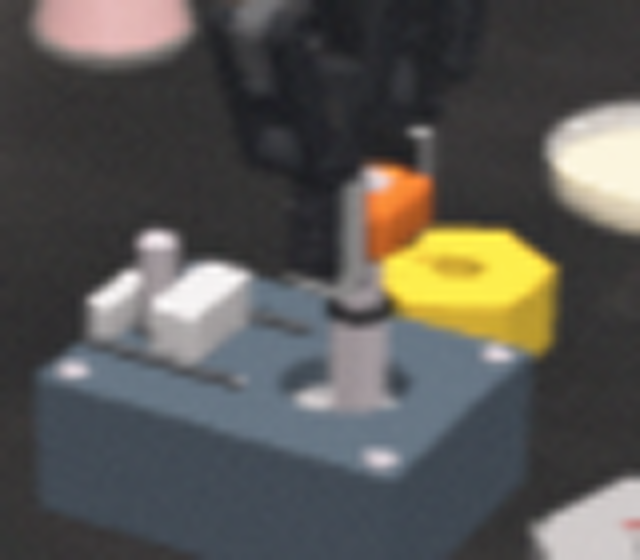

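The jaw now sits against the post, at (200,310) versus (155,260). The key is down to its collar near the block top, and it has turned 186° in all. I release and go straight up.

Request:
apply_moves --fingers '[0.4, 0.4, 0.2, 0, 0, 0]' --pt "0 0 0" --pt "0 0 0" --pt "0 0 0" --pt "0 0 0" --pt "0 0 0" --pt "0 0 0" --yaw '[0, 0, 0, 0, 0, 0]'

```text
clock: 17.0
position: [486.4, -139.7, 254.9]
ee_rot: [0.052, 0.999, -0.0, 0.002]
contact_force: [-0.1, 0.5, 0.5]
gripper_width: 85.3
```

Request:
apply_moves --fingers '[0, 0, 0, 0, 0, 0, 0, 0, 0, 0]' --pt "0 0 1" --pt "0 0 3" --pt "0 0 6" --pt "0 0 10" --pt "0 0 14" --pt "-3 4 14" --pt "-7 8 14" --pt "-10 12 14" --pt "-13 16 14" --pt "-13 16 14" --yaw '[0, 0, 0, 0, 0, 0, 0, 0, 0, 0]'

```text
clock: 18.0
position: [353.5, 22.4, 395.9]
ee_rot: [0.048, 0.999, 0.001, 0.003]
contact_force: [1.2, -0.5, -0.0]
gripper_width: 85.4
```

Run:
```python
from h import *
st()
s=get_image("side");t=get_image("top")
u,v=proj(s,(495,-137,60)).astype(int);a=s["color"][v-45:v+35,u-40:u+40]
u,v=proj(t,(495,-137,60)).astype(int);b=t["color"][v-40:v+40,u-40:u+40]
cv2.imwrite("pics/f1.png",np.hstack([cv2.resize(x,(400,400),interpolation=2) for x in(a,b)]))
h=cv2.cvtColor(t["color"],cv2.COLOR_BGR2HSV);m=cv2.inRange(h,(5,180,150),(18,255,255));m[:,:270]=0
c=max(cv2.findContours(m,0,1)[0],key=cv2.contourArea);r=cv2.minAreaRect(c);print("handle top",r,onz(t,*r[0],105))
k=cv2.inRange(cv2.cvtColor(s["color"],cv2.COLOR_BGR2HSV),(3,150,120),(18,255,255));k[:, :230]=0
c=max(cv2.findContours(k,0,1)[0],key=cv2.contourArea);M=cv2.moments(c)
c0,d0=ray(t,*r[0]);c1,d1=ray(s,M['m10']/M['m00'],M['m01']/M['m00']);q=np.linalg.lstsq(np.c_[d0,-d1],c1-c0,rcond=None)[0];print("tri",c0+q[0]*d0,c1+q[1]*d1)
```

```text
18.0 [353.52  22.45 395.85] psi 84.46 F [ 1.2 -0.5 -0. ] T [ 0.   -0.03  0.05] w 85.4 j6 -2.2
handle top ((302.515380859375, 204.376953125), (14.263994216918945, 14.760132789611816), 7.125016689300537) [ 484.75849273 -138.53664159  105.        ]
tri [ 485.68840844 -138.88666442   97.87500089] [ 486.40822806 -138.63547705   97.95660795]
```

View pics/f1.png

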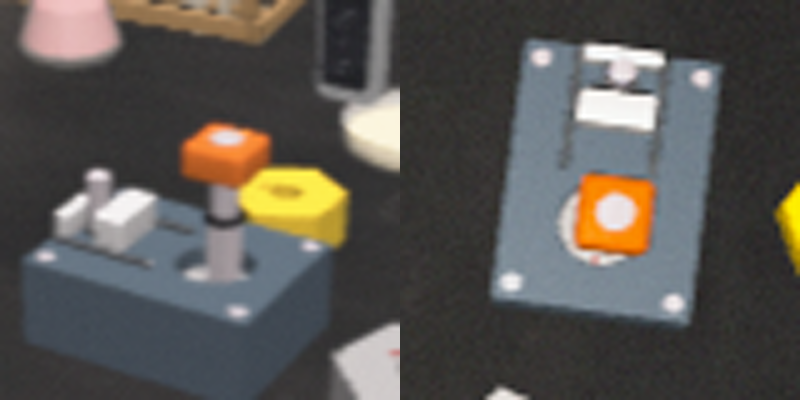

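The key stands upright in the window: the handle triangulates to z≈98 mm against 100 mm expected, and the red mark is now on the opposite side at right crop (596,259). I check the screw angle from the mark and the jaw-to-post gap numerically.

Run:
```python
from h import *
t=get_image("top");a=t["color"];u0,v0=proj(t,(495,-137,60)).astype(int)-40
g=cv2.resize(a,None,fx=8,fy=8,interpolation=cv2.INTER_CUBIC).astype(int)
f=lambda x,y:(int((x+.4375)*8),int((y+.4375)*8))
x0,y0=f(u0+33,v0+47);x1,y1=f(u0+46,v0+57)
w=g[y0:y1,x0:x1];m=(w[...,2]-w[...,1]>20)&(w[...,0]>120)
v,u=np.nonzero(m);p=onz(t,(u.mean()+x0)/8-.4375,(v.mean()+y0)/8-.4375,33);print("red",len(u),p)
o=np.array([485,-137.6]);d=p[:2]-o;d0=np.array([12.2,-6.7]);print("angle",np.rad2deg(np.arctan2(d[1],d[0])),"r",np.hypot(*d),"was",np.rad2deg(np.arctan2(d0[1],d0[0])))
# post and jaw faces: crop pixels/5
for n,cx,cy,z in(("post top",222,69,75),("jaw edge L",180,88,63),("jaw edge R",258,98,63),("jaw back L",178,122,63),("bar",223,62,63)):
    print(n,onz(t,cx/5+u0-.4,cy/5+v0-.4,z)[:2].round(1))
b=a[v0+5:v0+30,u0+30:u0+55];s=get_image("side");U,V=proj(s,(540,-140,60)).astype(int);c=s["color"][V-16:V+16,U-16:U+16]
cv2.imwrite("pics/j1.png",np.hstack([cv2.resize(x,(400,400),interpolation=2) for x in(b,c)]))
```

```text
red 566 [ 475.54726634 -132.51255405   33.        ]
angle 151.71093430697061 r 10.73481624683158 was -28.774724638821798
post top [ 553.2 -141.7]
jaw edge L [ 546.5 -123.8]
jaw edge R [ 543.  -158.7]
jaw back L [ 531.1 -123.3]
bar [ 558.9 -142.7]
```

View pics/j1.png

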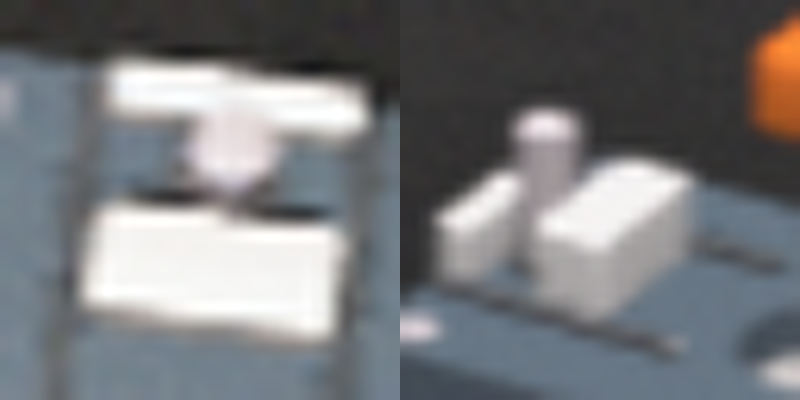

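Run:
```python
from h import *
st();print(job_done())
```

```text
18.2 [356.85  20.12 395.48] psi 84.06 F [ 0.  -0.5 -0.7] T [-0.05 -0.   -0.04] w 85.6 j6 -2.2
the job is handed in; nothing more can be done
None
```

The job is done and handed in at 18.2 s of the 72 s allowed. I took the key from its stand and lowered it into the socket, where it went in without resistance. I then turned the screw half a turn clockwise in one grasp, so no regrasp was needed. The key stands upright and home in the socket, and the arm is clear of it.

- **Key home:** I felt the floor with the foot at 11 mm, exactly the socket's depth. After release the handle measured 98 mm up against 100 mm expected; the same method also read about 2 mm low on the stand.
- **Screw turn:** the red mark on the screw moved from -29° to 152°, about 180° clockwise. The key itself turned 186°, so the two agree once the play is counted. The handle may have hidden part of the mark.
- **Jaw:** in the pictures it rests against the post. The coarse pixel estimate still left a gap of about 2 mm, which is within the calibration error.
- **Forces:** contact readings at the end of each move stayed below about 6 N throughout.
- **Bystanders:** I did not check the vial, beaker and dish again at the end. No move came near them and no reading showed an unexpected contact.

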